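# Set the bench mixer to the blue programme and start it

### The arm

A 6-joint arm with a two-finger parallel gripper is mounted at the origin on the work surface. World frame = base frame: x ahead of the robot, y to its left, z up, the work surface at z = 0. Lengths are in m, angles in degrees, forces in N, time in s.
With the tool pointing down it reaches from about 0.4 to 0.825 m from the base axis. Payload 7 kg.
Tool frame: the origin (TCP) lies at the centre of the arm's flange, where the gripper is bolted on; the fingertips stand 178 mm ahead of it and the grasp point (between the pads) lies 159 mm ahead of it (tip_reach is the distance from the TCP to the fingertips, in m); z points along the fingers, y is the line along which they close (so a half turn about z gives the same grasp; the last joint's range is limited). The gripper opens to 88 mm and grips with 3 to 60 N. Pads are 19 mm wide; open, the fingers measure 130 mm over their backs; the gripper's body (78 mm by 193 mm) begins 47 mm behind the grasp point.
Start: joints at [84.001, 20.546, 0.682, 0, -70.136, -16.507], TCP at [0.258, 0.624, 0.405] pointing down, gripper open.
Joint ranges: [-176.03, 176.03], [-82.01, 121.73], [-58.28, 71.71], [-173.87, 95.51], [-174.79, -0.11], [-173.66, 173.66]. Speed limits (degrees/s): [136.94, 136.94, 172.46, 180, 180, 180].

### API

Orientations are given as [roll, pitch, yaw] about the fixed x, y, z axes, in that order (R = Rz(yaw) Ry(pitch) Rx(roll)).
In Python, from plant import * gives the robot as it stands.
- The arm moves only by the shell command python3 -m handwheel 'ROWS'. ROWS is JSON, a list of rows, each a list of 7 numbers: the opening, from -1 (shut) to 1 (fully open), then the shift along the tool's x, y, z as a fraction of full scale, then the turn, a rotation vector about the tool's x, y, z as a fraction of full scale. A call has 1 to 5 rows; each row shifts and turns the commanded pose from where the row before left it, along the tool's axes as they then stand; what a row does not reach is not made up. Full scale, the value 1, is 0.025 m for a shift and 6 degrees for a turn. A row lasts 1/8 s, in which the tool goes at most 62.5 mm and 10.7 degrees, less where a joint would pass 70% of its speed; a pose out of reach is approached as far as the arm can. A call with a number of a shift or a turn outside -1 to 1 is refused whole. A call with a gripper value outside its range is refused whole. The fingers move at their own pace and stop on an object; the grip force is fixed at half the most. Time passes only in rows, so rows that do not move let the fingers close. It gives the time, the measured TCP pose, the force, the opening and the grip force at its end, in the units of the state.
- get_obs(): the state, without advancing time (a new reading comes with each control period).
- snapshot(name): name is "side" or "top" or "wrist"; returns a dict with "color" (480x640x3 uint8, red, green, blue), "fx", "fy", "cx", "cy" (pixels), "k1" (the pictures are not rectified: a ray, as slopes to the right and down, at radius r is drawn at 1 + k1 r^2 times it, then the intrinsics apply), "R" (3x3) and "t" (3): a world point X has camera coordinates R X + t; the wrist camera has in their place "tool_from_camera" (4x4, takes a point from camera to tool coordinates, whose origin is the TCP and whose axes are the flange's). Camera axes: x right, y down, z forward; pixel columns grow to the right and rows downward; lengths in m; the calibration is good to about 2 mm. A picture is of the moment at which its call begins: read the wrist's pose just before it. There is no depth.
- close_job(): hands the job in; it is judged then, once.
The state is a dict: "clock": time; "joint_pos": joint angles; "qvel": joint speeds; "tau": joint torques, N m; "tool_pos": TCP position; "orientation": TCP orientation; "force": force on the tool from outside, world axes, zero at the start; "moment": the same for the moment, N m; "opening": finger opening in m; "gripper_force": force on a finger pad.
Only numpy, scipy, OpenCV 4.12 (cv2) and the standard library are available. Lean on these libraries where they do the work, as an engineer would, in place of code of your own. Each camera call takes 0.05 s, during which the arm holds its last target. There are 200 camera calls.

### The job

The blue-capped vials are on the bench mixer: with a fingertip, push its selector lever round, click by click, until it has clicked in pointing at the blue mark, then press the green start button down and let it come up again. Push gently, do not grip the lever, press the button only once the lever stands at blue, and leave the vials and everything else on the bench where they are.

Things in the scene. Friction and masses are not known exactly. Their poses are not given: they have to be found in the camera images.
- mixer: White bench mixer fixed to the bench, 340 x 300 mm, 70 mm high, with an aluminium sheet on the console half nearer the robot; origin at the middle of its underside, x from the robot's side to the far side, y to the left. The shaking platform on its far half, with a loose rack of vials, starts 105 mm beyond the selector's axis and with the vials reaches 70 mm above the console.
- selector_axis (a point): Point on the selector's vertical turning axis, at the level of the console top (70 mm above the bench). Around it: a black hub of 17 mm radius, 36 mm high, and under that a grey disc of 30 mm radius, 7 mm high. The console is flat around it.
- selector_aim (a point): The point the lever points at: on the lever's centre line, 62 mm from the axis, at the level of the console top (14 mm beyond the lever's end); turns with the lever.
- lever_end (a point): Middle of the lever's outer end, 48 mm from the axis, 23 mm above the console top. The lever is a black bar with a white line along its pointing half, 12 mm wide, from 12 mm behind the axis to 48 mm ahead of it, standing from 8 to 38 mm above the console.
- selector (a joint): Selector angle (rad), growing clockwise seen from above. Seven clicks at 0, 0.524 .. 3.14 (30 degrees apart), stops beyond both ends; at 0 the lever points along the mixer's y, at 1.57 along its x. It starts in one of the middle three. A push of 3 to 4 N sideways at 35 mm from the axis turns it; half-way between clicks it jumps into the next and stays.
- mark_blue_spot (a point): Top centre of the blue mark, a round spot of 18 mm diameter and 2 mm high on the console, 62 mm from the selector's axis. Four such marks (blue, yellow, red, black) stand at the two first and two last clicks, in an order that varies; the three middle clicks have small grey dots.
- start_button_top (a point): Centre of the top of the green start button, 34 mm across, in a black housing on the console; pressed straight down.
- start_button (a joint): Travel of the start button (m): 0 is up, 0.006 fully down. It springs back; fully down takes 5 N.
- vial_rack: Loose light-blue rack, 75 x 150 mm, 52 mm high, with eight blue-capped vials, on the mixer's platform; origin at the middle of its underside.
- cup_a: Loose white sample cup, 52 mm across, 36 mm high, standing on the console near the far right-hand part, beyond the start button; origin at the middle of its underside, as for all the bystanders.
- cup_b: The same kind of cup, on the bench left of the mixer.
- cup_c: The same kind of cup, on the bench left of the mixer.
- tip_box: White box with blue pipette tips, 85 x 120 mm, 73 mm high, on the bench right of the mixer.
- reagent: Small amber bottle with a yellow cap, 36 mm across, 70 mm high, on the bench to the right.
- water_bottle: Clear bottle with a red cap, 66 mm across, 200 mm high, on the bench far right.
- pipette: White and blue pipette, about 300 mm long, 22 mm high, lying on the bench at the far left.

How it is judged:
By the outcome, as a careful person would: the job done as asked, in the order asked, and still so for the second after the job is handed in, with the robot touching nothing.
It also fails if it takes over 53 s, if anything falls off the work surface, if the arm or the gripper's body presses on something with over 40 N, if the wrist force passes 120 N, or if a joint passes its speed limit or range.

## Working session

There is one attempt and no reset: what is moved stays moved. The work goes in short steps, Python scripts to look and compute and a shell command to move; the robot and the scene stay as the last step left them, time stands still between calls to the robot, and variables do not carry over. Pictures are saved under pics/ and viewed, at most 10 in all, crops included, and the job is handed in when it is done.

```bash
mkdir -p pics; ls; python3 - <<'E'
from plant import *
import cv2,pickle
print(get_obs())
for n in("top","side"):
    s=snapshot(n); pickle.dump(s,open(n+'.pkl','wb')); cv2.imwrite(f'pics/{n}0.png',s['color'][:,:,::-1])
    print(n,s['fx'],s['k1'],s['R'],s['t'])
E
```

```text
pics
{'clock': 0.0, 'joint_pos': array([ 8.40011754e+01,  2.05926164e+01,  6.32944902e-01, -1.86702714e-02,
       -7.01377910e+01, -1.65074753e+01]), 'qvel': array([-0.02895742, -0.01818385,  0.01766779,  0.06092538, -0.02324064,
       -0.14693589]), 'tau': array([ 6.78605484e-04, -5.82716274e+01,  2.93046534e+01,  6.99741036e+00,
        6.82981830e-03, -1.65499409e-04]), 'tool_pos': array([0.25830411, 0.6234058 , 0.40370738]), 'orientation': array([ 1.79901567e+02, -1.08678073e-02, -2.25126490e+01]), 'force': array([-0.54869638,  0.1395051 ,  1.09544026]), 'moment': array([-0.02617426, -0.00099015,  0.05298592]), 'gripper_force': 0.0, 'opening': 0.08777423997403656}
top 474.54565157826994 -0.05078072477686721 [[ 0.0397385  -0.99920049  0.00438507]
 [-0.97863078 -0.03980577 -0.20173571]
 [ 0.20174898  0.00372531 -0.97943018]] [-0.03485747  0.55533969  1.06717197]
side 594.8881173497709 0.06351780952284033 [[ 0.83643789 -0.54804034 -0.00484148]
 [-0.40908197 -0.61842742 -0.67096905]
 [ 0.36472401  0.5632045  -0.74146955]] [-0.43817612  0.28889909  1.57601715]
```

View pics/top0.png

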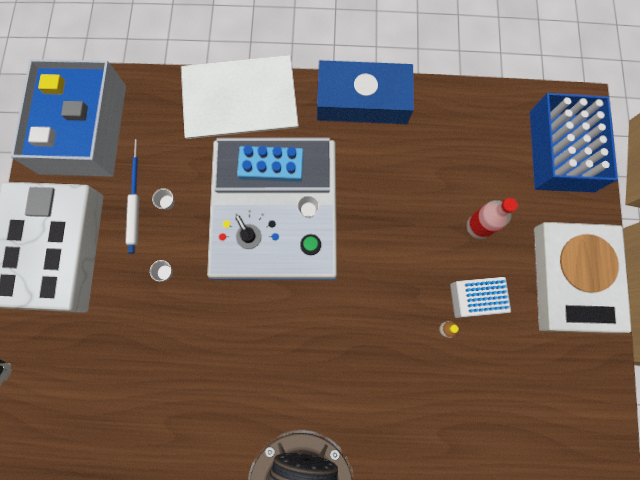

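The top view shows the mixer with hub (249,236) and lever pointing to about (238,215), which is click 2. Marks are red (222,237), yellow (226,224), black (272,224) and blue (275,237), so blue is the last click. The green button is at (311,244).

```bash
cat >h.py <<'E'
import numpy as np,cv2,pickle
def ray(s,uv,z,R=None,t=None):
    R=s['R'] if R is None else R; t=s['t'] if t is None else t
    K=np.array([[s['fx'],0,s['cx']],[0,s['fy'],s['cy']],[0,0,1]])
    p=cv2.undistortPoints(np.array([[uv]],float),K,np.array([s['k1'],0,0,0,0.]))[0,0]
    d=R.T@np.array([p[0],p[1],1]); c=-R.T@np.array(t)
    return c+d*(z-c[2])/d[2]
def blobs(s,roi):
    """centroids of coloured blobs"""
    x0,y0,x1,y1=roi; h=cv2.cvtColor(s['color'],cv2.COLOR_RGB2HSV)[y0:y1,x0:x1]
    out={}
    for n,lo,hi in(("blue",(100,120,60),(130,255,255)),("yellow",(22,150,120),(35,255,255)),("green",(45,100,50),(85,255,255)),("red",(0,150,120),(8,255,255))):
        k,_,st,c=cv2.connectedComponentsWithStats(cv2.inRange(h,lo,hi))
        out[n]=[(c[i]+[x0,y0],st[i,4]) for i in range(1,k) if st[i,4]>8]
    return out
E
python3 - <<'E'
from h import *
s=pickle.load(open('top.pkl','rb'))
P={}
for n,l in blobs(s,(212,198,330,272)).items():
    for uv,a in l:
        P[n]=ray(s,uv,0.072 if n!='green' else .095); print(n,uv.round(1),a,P[n].round(4))
for uv in((208,277),(336,277),(335,140)):print(ray(s,uv,.07).round(3))
m=(P['blue']+P['red'])/2;print('axis',m,np.linalg.norm(P['blue']-P['red']))
d=P['red']-P['blue'];print('yaw',np.degrees(np.arctan2(-d[0],d[1])))
cv2.imwrite('pics/topc.png',cv2.resize(s['color'][195:285,205:340,::-1],None,fx=5.5,fy=5.5,interpolation=cv2.INTER_CUBIC))
E
```

```text
blue [274.9 236.3] 35 [0.5622 0.0857 0.072 ]
yellow [226.3 223.6] 31 [0.5883 0.202  0.072 ]
green [310.2 243.3] 189 [0.5444 0.0022 0.095 ]
red [222.3 236.4] 31 [0.5571 0.2092 0.072 ]
[0.46  0.235 0.07 ]
[ 0.473 -0.06   0.07 ]
[ 0.81  -0.047  0.07 ]
axis [0.55966658 0.1474163  0.072     ] 0.1235776621532119
yaw 2.3356921923916505
```

View pics/topc.png

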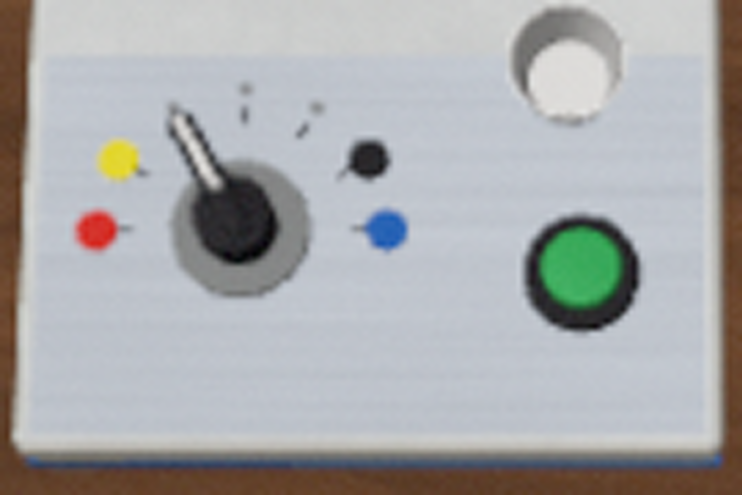

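```bash
R='' 
python3 -m handwheel '[[-1,0.9,0.55,0,0,0,0],[-1,0.9,0.55,0,0,0,0],[-1,0.9,0.55,0,0,0,0],[-1,0.9,0.55,0,0,0,0],[-1,0.9,0.55,0,0,0,0]]'
python3 -m handwheel '[[-1,0.9,0.55,0,0,0,0],[-1,0.9,0.55,0,0,0,0],[-1,0.9,0.55,0,0,0,0],[-1,0.9,0.55,0,0,0,0],[-1,0.9,0.55,0,0,0,0]]' 
python3 -m handwheel '[[-1,0.9,0.55,0,0,0,0],[-1,0.9,0.55,0,0,0,0],[-1,0.9,0.55,0,0,0,0],[-1,0.9,0.55,0,0,0,0],[-1,0.9,0.55,0,0,0,0]]' 
python3 -m handwheel '[[-1,0.9,0.55,0,0,0,0],[-1,0.9,0.55,0,0,0,0],[-1,0.9,0.55,0,0,0,0],[-1,0.9,0.55,0,0,0,0],[-1,0.9,0.55,0,0,0,0]]' 
python3 -m handwheel '[[-1,0,0,0,0,0,-1],[-1,0,0,0,0,0,-1],[-1,0,0,0,0,0,-1],[-1,0,0,0,0,0,-1],[-1,0,0,0,0,0,-1]]'
python3 -m handwheel '[[-1,0,0,0,0,0,-1],[-1,0,0,0,0,0,-1],[-1,0,0,0,0,0,-1],[-1,0,0,0,0,0,-1],[-1,0,0,0,0,0,-0.15]]'
python3 - <<'E'
from plant import *
import cv2,pickle
o=get_obs();print(o)
for n in("wrist","top"):
    s=snapshot(n);s['o']=o;pickle.dump(s,open(n+'1.pkl','wb'));cv2.imwrite(f'pics/{n}1.png',s['color'][:,:,::-1])
    if n=='wrist':print(s['tool_from_camera'],s['fx'])
E
```

```text
clock: 0.72
tool_pos: [0.3372, 0.5152, 0.4049]
orientation: [-180.0, 0.0, -22.5]
force: [0.8, 0.7, 0.1]
opening: 0.0431
gripper_force: 0.0
clock: 1.35
tool_pos: [0.4146, 0.4089, 0.4047]
orientation: [-180.0, -0.0, -22.5]
force: [-0.3, 0.1, -0.8]
opening: 0.0008
gripper_force: 0.0
clock: 1.98
tool_pos: [0.492, 0.3023, 0.4047]
orientation: [-180.0, -0.0, -22.5]
force: [0.6, 1.0, -0.1]
opening: 0.0003
gripper_force: 0.0
clock: 2.6
tool_pos: [0.5694, 0.1957, 0.4046]
orientation: [180.0, 0.0, -22.5]
force: [-1.3, 0.4, -0.7]
opening: 0.0004
gripper_force: 0.0
clock: 3.22
tool_pos: [0.569, 0.1964, 0.4046]
orientation: [180.0, 0.0, 7.7]
force: [-0.3, -1.0, -0.5]
opening: 0.0004
gripper_force: 0.0
clock: 3.85
tool_pos: [0.5689, 0.1965, 0.4046]
orientation: [180.0, 0.0, 32.4]
force: [-0.1, 0.1, -0.4]
opening: 0.0003
gripper_force: 0.0
{'clock': 3.85, 'joint_pos': array([ 3.76371008e+01,  1.37287617e+01, -8.93600797e+00, -3.13340574e-04,
       -6.73385883e+01,  8.47508509e+01]), 'qvel': array([ 0.21213595,  0.02371041,  0.10764778, -0.08252582,  0.03302299,
        4.20213742]), 'tau': array([  0.06147218, -48.38372827,  28.85098815,   6.75933525,
         0.08163962,   0.56129906]), 'tool_pos': array([0.56894819, 0.19653355, 0.40462736]), 'orientation': array([1.79999981e+02, 3.37027116e-03, 3.23878309e+01]), 'force': array([-0.09758374,  0.09322828, -0.36457106]), 'moment': array([-0.08056365, -0.06706289, -0.0482353 ]), 'gripper_force': 0.0, 'opening': 0.00026405385702304616}
[[-4.39090435e-04 -9.65683886e-01 -2.59719926e-01  6.97983959e-02]
 [ 9.99999427e-01 -1.70552766e-04 -1.05648469e-03 -2.87660458e-04]
 [ 9.75934292e-04 -2.59720241e-01  9.65683408e-01  2.14081893e-02]
 [ 0.00000000e+00  0.00000000e+00  0.00000000e+00  1.00000000e+00]] 336.1167605960737
```

View pics/wrist1.png

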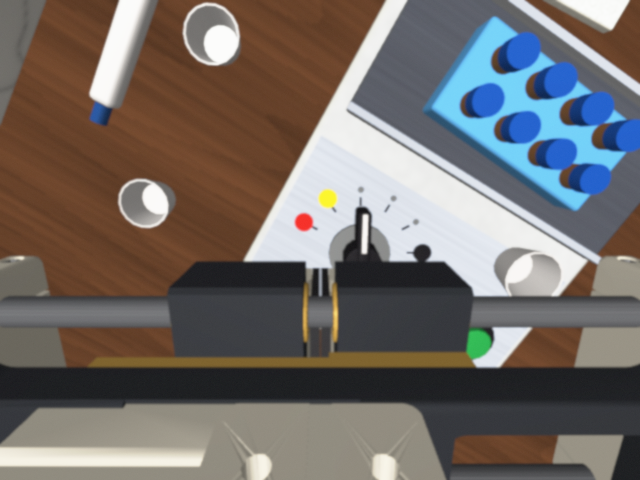

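The wrist view shows the lever pointing straight up the image at column 363 (the model predicted 363.6), so the axis position and yaw are confirmed. The marks and grey dots agree. I'll descend beside the lever.

```bash

python3 -m handwheel '[[-1,0,0,0.9,0,0,0],[-1,0,0,0.9,0,0,0],[-1,0,0,0.9,0,0,0],[-1,0,0,0.9,0,0,0]]'
python3 -m handwheel '[[-1,0,0,0.9,0,0,0],[-1,0,0,0.9,0,0,0],[-1,0,0,0,0,0,0]]'
python3 - <<'E'
from plant import *
import cv2
s=snapshot('side')['color'];t=snapshot('top')['color']
cv2.imwrite('pics/s2full.png',s[:,:,::-1])
import pickle,numpy as np
c=pickle.load(open('side.pkl','rb'))
K=np.array([[c['fx'],0,c['cx']],[0,c['fy'],c['cy']],[0,0,1]])
u=cv2.projectPoints(np.array([[.56,.147,.09]]),cv2.Rodrigues(c['R'])[0],c['t'],K,np.array([c['k1'],0,0,0]))[0].ravel().astype(int);print(u)
im=s[max(u[1]-75,0):u[1]+55,u[0]-85:u[0]+85,::-1]
cv2.imwrite('pics/s2.png',cv2.resize(im,None,fx=4.5,fy=4.5,interpolation=cv2.INTER_CUBIC))
E
```

```text
clock: 4.45
tool_pos: [0.5689, 0.197, 0.314]
orientation: [180.0, -0.0, 32.3]
force: [0.1, 0.3, 0.2]
opening: 0.0006
gripper_force: 0.0
clock: 4.82
tool_pos: [0.5683, 0.1967, 0.268]
orientation: [180.0, 0.2, 32.3]
force: [-0.4, -0.7, 1.0]
opening: 0.0002
gripper_force: 0.0
[309 214]
```

View pics/s2.png

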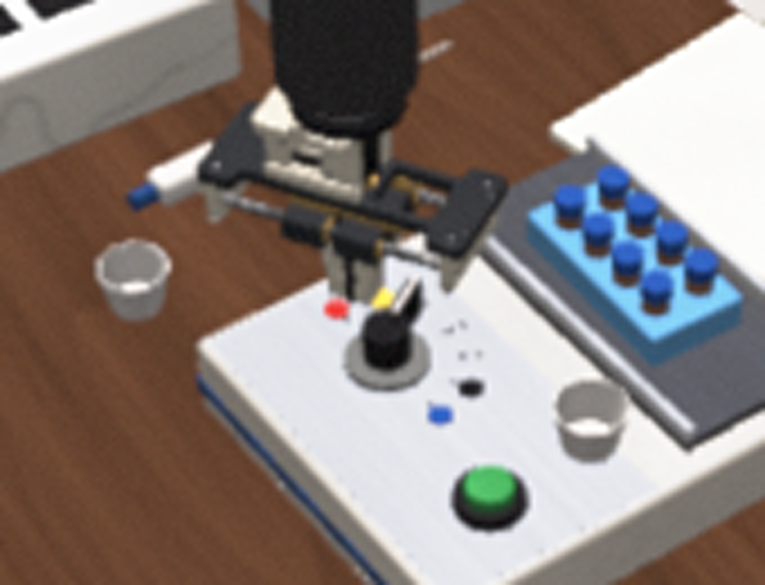

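The side view shows the closed fingers (about 40 mm across) beside the lever on its red/yellow side, clear of everything. Next I'll approach and push round in an arc of 4° per row.

```bash

python3 -m handwheel '[[-1,0,0.1,0,0,0,0],[-1,0,0.1,0,0,0,0],[-1,0,0.1,0,0,0,0],[-1,0,0.08,0,0,0,0]]'
python3 -m handwheel '[[-1,0.072,0.098,0,0,0,0.667],[-1,0.072,0.098,0,0,0,0.667],[-1,0.072,0.098,0,0,0,0.667],[-1,0.072,0.098,0,0,0,0.667],[-1,0.072,0.098,0,0,0,0.667]]'
python3 -m handwheel '[[-1,0.072,0.098,0,0,0,0.667],[-1,0.072,0.098,0,0,0,0.667],[-1,0.072,0.098,0,0,0,0.667],[-1,0.072,0.098,0,0,0,0.667],[-1,0.072,0.098,0,0,0,0.667]]'
cat >look.py <<'E'
from plant import *
from h import *
import sys
o=get_obs();yaw=np.radians(o['orientation'][2]);d=np.array([.5597,.1474])-o['tool_pos'][:2]
print('axis in tool',(d@[np.cos(yaw),np.sin(yaw)]).round(4),(d@[np.sin(yaw),-np.cos(yaw)]).round(4),'lever angle if touching 60+',32.4-o['orientation'][2],'j6',o['joint_pos'][5])
s=snapshot('side')['color'][139:269,224:394,::-1];t=snapshot('top')['color'][185:285,200:340,::-1]
f=lambda a:cv2.resize(a,(int(a.shape[1]*400/a.shape[0])//2*2,400),interpolation=cv2.INTER_CUBIC)
a=np.hstack([f(s)[:,80:440],f(t)[:,:440]]);cv2.imwrite(f'pics/{sys.argv[1]}.png',a)
E
python3 look.py a1
```

```text
clock: 5.42
tool_pos: [0.5741, 0.189, 0.2699]
orientation: [-180.0, -0.0, 32.4]
force: [0.3, 0.2, 0.6]
opening: 0.0006
gripper_force: 0.0
clock: 6.05
tool_pos: [0.5873, 0.1821, 0.2697]
orientation: [-180.0, -0.0, 12.3]
force: [0.1, 1.9, -0.0]
opening: 0.0004
gripper_force: 0.6
clock: 6.68
tool_pos: [0.5971, 0.1703, 0.2696]
orientation: [-180.0, -0.0, -7.8]
force: [-0.3, 4.2, 0.9]
opening: 0.0007
gripper_force: 1.5
axis in tool -0.034 0.0278 lever angle if touching 60+ 40.162692278811605 j6 48.33469858857213
```

View pics/a1.png

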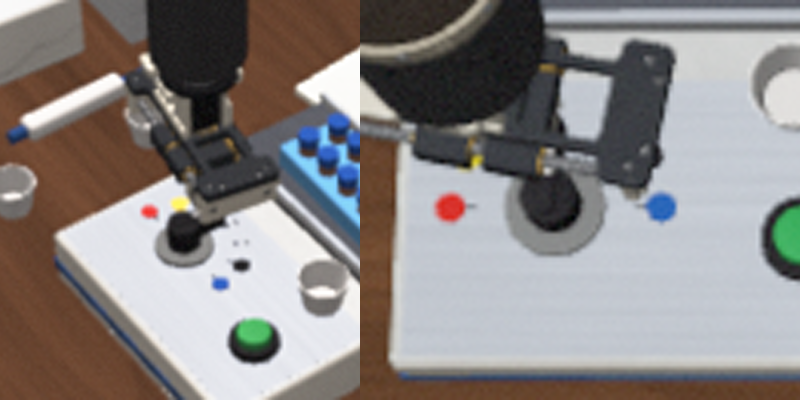

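The lever turns with the finger at about 4 N, as expected (side view, lever near (205,225)). I'll carry on.

```bash

python3 -m handwheel '[[-1,0.072,0.098,0,0,0,0.667],[-1,0.072,0.098,0,0,0,0.667],[-1,0.072,0.098,0,0,0,0.667],[-1,0.072,0.098,0,0,0,0.667],[-1,0.072,0.098,0,0,0,0.667]]'
python3 -m handwheel '[[-1,0.072,0.098,0,0,0,0.667],[-1,0.072,0.098,0,0,0,0.667],[-1,0.072,0.098,0,0,0,0.667],[-1,0.072,0.098,0,0,0,0.667],[-1,0.072,0.098,0,0,0,0.667]]'
python3 -m handwheel '[[-1,0.072,0.098,0,0,0,0.667],[-1,0.072,0.098,0,0,0,0.667],[-1,0.072,0.098,0,0,0,0.667],[-1,0.072,0.098,0,0,0,0.667],[-1,0.072,0.098,0,0,0,0.667]]'
python3 look.py a2
```

```text
clock: 7.4
tool_pos: [0.6024, 0.1561, 0.2697]
orientation: [180.0, -0.0, -27.7]
force: [0.4, 0.8, -0.4]
opening: 0.0004
gripper_force: 0.0
clock: 8.02
tool_pos: [0.6028, 0.1413, 0.2698]
orientation: [-179.9, -0.0, -47.7]
force: [1.2, 1.2, -0.1]
opening: 0.0002
gripper_force: 0.6
clock: 8.65
tool_pos: [0.5979, 0.1271, 0.2699]
orientation: [-179.9, 0.0, -67.7]
force: [2.4, 2.6, -0.3]
opening: 0.0007
gripper_force: 1.4
axis in tool -0.0333 0.0276 lever angle if touching 60+ 100.07198412603378 j6 -7.962846928479049
```

View pics/a2.png

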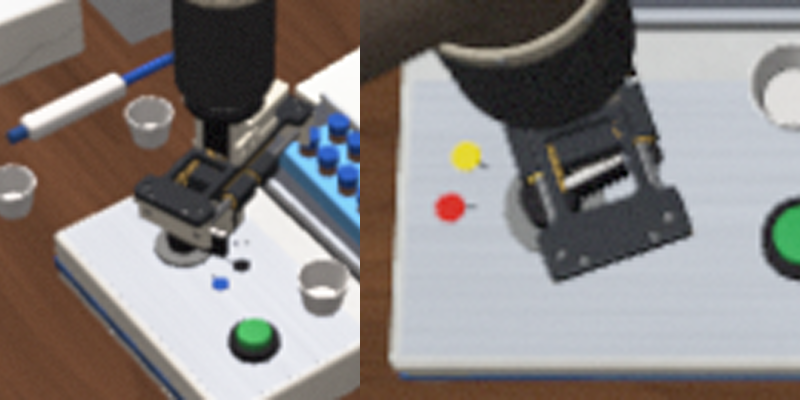

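The lever is just short of the last half-way point. Three more rows will do it, then I back off and rise.

```bash

python3 -m handwheel '[[-1,0.072,0.098,0,0,0,0.667],[-1,0.072,0.098,0,0,0,0.667],[-1,0.072,0.098,0,0,0,0.667],[-1,0.036,0.049,0,0,0,0.333],[-1,0,0,0,0,0,0]]'
python3 -m handwheel '[[-1,0,-0.2,0,0,0,0],[-1,0,-0.3,0,0,0,0],[-1,0,0,-0.9,0,0,0],[-1,0,0,-0.9,0,0,0],[-1,0,0,-0.9,0,0,0]]'
python3 -m handwheel '[[-1,0,-0.6,-0.9,0,0,0],[-1,0,-0.9,0,0,0,0],[-1,0,-0.9,0,0,0,0],[-1,0,-0.9,0,0,0,0],[-1,0,0,0,0,0,0]]'
python3 look.py a3
```

```text
clock: 9.38
tool_pos: [0.5911, 0.1182, 0.2696]
orientation: [180.0, -0.0, -81.6]
force: [0.9, 0.4, -0.1]
opening: 0.0007
gripper_force: 0.0
clock: 10.0
tool_pos: [0.6041, 0.1202, 0.3377]
orientation: [180.0, -0.0, -81.6]
force: [0.9, -0.7, -0.6]
opening: 0.0003
gripper_force: 0.0
clock: 10.62
tool_pos: [0.6866, 0.1322, 0.3586]
orientation: [180.0, -0.0, -81.7]
force: [-0.2, 0.5, -0.9]
opening: 0.0004
gripper_force: 0.0
axis in tool -0.0335 0.1234 lever angle if touching 60+ 114.05817062390074 j6 -18.481967571054035
```

View pics/a3.png

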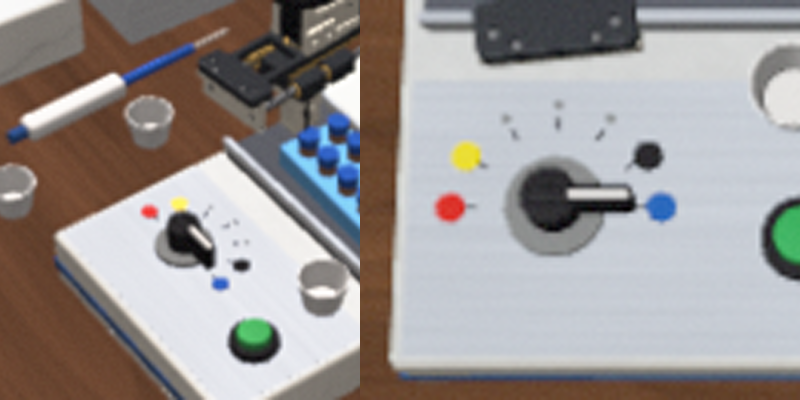

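The lever is clicked in at blue: it is level with the hub, pointing from (550,199) to the blue mark (661,207), with the height parallax expected. Next I'll triangulate the button.

```bash
python3 - <<'E'
from h import *
t=pickle.load(open('top.pkl','rb'));s=pickle.load(open('side.pkl','rb'))
a=max(blobs(t,(212,198,330,272))['green'],key=lambda q:q[1]);b=max(blobs(s,(300,214,394,300))['green'],key=lambda q:q[1])
print(a,b)
for z in(.08,.085,.09,.095,.1,.105):
    p,q=ray(t,a[0],z),ray(s,b[0],z);print(z,p[:2].round(4),q[:2].round(4),(np.linalg.norm(p-q)*1e3).round(1))
T=np.array([.544,.002]);y=np.radians(-81.6)
c=T-(-52e-3)*np.array([np.sin(y),-np.cos(y)]);d=c-[.6866,.1322]
print('tcp',c,'shift tool',d@[np.cos(y),np.sin(y)],d@[np.sin(y),-np.cos(y)])
E
```

```text
(array([310.17460317, 243.25396825]), np.int32(189)) (array([332.37113402, 247.39175258]), np.int32(97))
0.08 [0.5474 0.0024] [0.5489 0.0054] 3.3
0.085 [0.5464 0.0023] [0.5464 0.0016] 0.7
0.09 [0.5454 0.0023] [ 0.544  -0.0021] 4.6
0.095 [0.5444 0.0022] [ 0.5415 -0.0058] 8.5
0.1 [0.5434 0.0021] [ 0.539  -0.0095] 12.4
0.105 [0.5424 0.002 ] [ 0.5365 -0.0133] 16.4
tcp [ 0.49255784 -0.00559632] shift tool 0.10797181787878121 0.21209024499934812
```

The triangulated button top is at (0.546, 0.002), z about 0.086, which is plausible for a housing on the 70 mm console. I'll press it with one finger of the open gripper, so the other finger hangs in front of the console.

```bash

python3 -m handwheel '[[1,0.48,0.94,0,0,0,0],[1,0.48,0.94,0,0,0,0],[1,0.48,0.94,0,0,0,0],[1,0.48,0.94,0,0,0,0],[1,0.48,0.94,0,0,0,0]]'
python3 -m handwheel '[[1,0.48,0.94,0,0,0,0],[1,0.48,0.94,0,0,0,0],[1,0.48,0.94,0,0,0,0],[1,0.48,0.86,0,0,0,0],[1,0,0,0,0,0,0]]'
python3 -m handwheel '[[1,0,0,0.84,0,0,0],[1,0,0,0.84,0,0,0],[1,0,0,0.84,0,0,0],[1,0,0,0.74,0,0,0],[1,0,0,0,0,0,0]]'
python3 look.py b1
```

```text
clock: 11.35
tool_pos: [0.5763, 0.0551, 0.36]
orientation: [-180.0, 0.0, -81.6]
force: [-0.6, 0.0, -0.0]
opening: 0.0445
gripper_force: 0.0
clock: 11.98
tool_pos: [0.4919, -0.0061, 0.3603]
orientation: [-179.9, 0.0, -81.7]
force: [0.9, 0.0, 0.0]
opening: 0.0869
gripper_force: 0.0
clock: 12.6
tool_pos: [0.4933, -0.0051, 0.2772]
orientation: [179.9, -0.0, -81.6]
force: [-0.2, -0.4, 0.3]
opening: 0.0878
gripper_force: 0.0
axis in tool -0.1412 -0.0878 lever angle if touching 60+ 114.04226609184627 j6 -13.927403802204417
```

View pics/b1.png

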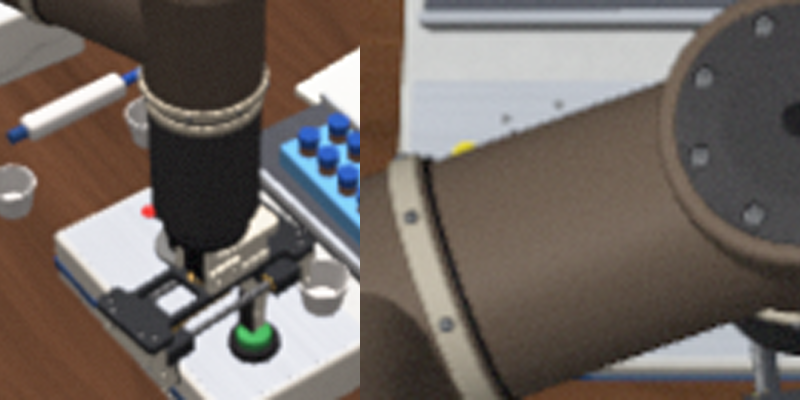

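The right-hand finger stands centrally over the green button (253,333). I'll go down gently.

```bash

python3 -m handwheel '[[1,0,0,0.1,0,0,0],[1,0,0,0.1,0,0,0],[1,0,0,0.1,0,0,0],[1,0,0,0.08,0,0,0]]'
python3 -m handwheel '[[1,0,0,0.06,0,0,0],[1,0,0,0.06,0,0,0]]'
```

```text
clock: 13.2
tool_pos: [0.4936, -0.0052, 0.2687]
orientation: [-180.0, 0.0, -81.7]
force: [-0.1, 0.4, 2.4]
opening: 0.0875
gripper_force: 1.2
clock: 13.45
tool_pos: [0.4936, -0.0052, 0.2658]
orientation: [-180.0, -0.0, -81.7]
force: [-1.1, -0.2, 4.3]
opening: 0.0877
gripper_force: 2.0
```

```bash

python3 -m handwheel '[[1,0,0,0.06,0,0,0],[1,0,0,0,0,0,0]]'
python3 -m handwheel '[[1,0,0,0.06,0,0,0],[1,0,0,0,0,0,0]]'
```

```text
clock: 13.7
tool_pos: [0.4936, -0.0052, 0.2644]
orientation: [-180.0, -0.0, -81.7]
force: [-2.3, 0.3, 5.4]
opening: 0.088
gripper_force: 2.6
clock: 13.95
tool_pos: [0.4936, -0.0052, 0.264]
orientation: [-179.9, -0.0, -81.6]
force: [-7.6, 1.6, 18.3]
opening: 0.0875
gripper_force: 8.9
```

It is fully down: the force rose to 5.4 N, then hit the hard stop. Releasing and moving up.

```bash

python3 -m handwheel '[[1,0,0,-0.15,0,0,0],[1,0,0,-0.3,0,0,0],[1,0,0,-0.9,0,0,0],[1,0,0,-0.9,0,0,0],[1,0,0,-0.9,0,0,0]]'
python3 -m handwheel '[[1,0.9,0.3,-0.9,0,0,0],[1,0.9,0.3,-0.9,0,0,0],[1,0.9,0.3,0,0,0,0],[1,0.9,0.3,0,0,0,0],[1,0.9,0.3,0,0,0,0]]'
python3 -m handwheel '[[1,0.9,0,0,0,0,0],[1,0.9,0,0,0,0,0],[1,0.9,0,0,0,0,0],[1,0.9,0,0,0,0,0],[1,0,0,0,0,0,0]]'
python3 look.py c1
```

```text
clock: 14.58
tool_pos: [0.4934, -0.0052, 0.342]
orientation: [180.0, -0.0, -81.7]
force: [0.3, 0.5, 0.5]
opening: 0.0876
gripper_force: 0.0
clock: 15.2
tool_pos: [0.4724, -0.1227, 0.3863]
orientation: [180.0, 0.0, -81.7]
force: [-1.1, 0.6, 0.2]
opening: 0.0875
gripper_force: 0.0
clock: 15.82
tool_pos: [0.4857, -0.212, 0.3859]
orientation: [179.9, 0.0, -81.8]
force: [-0.4, 0.4, -0.9]
opening: 0.0872
gripper_force: 0.0
axis in tool -0.3451 -0.1246 lever angle if touching 60+ 114.17458903431444 j6 10.58775265842722
```

View pics/c1.png

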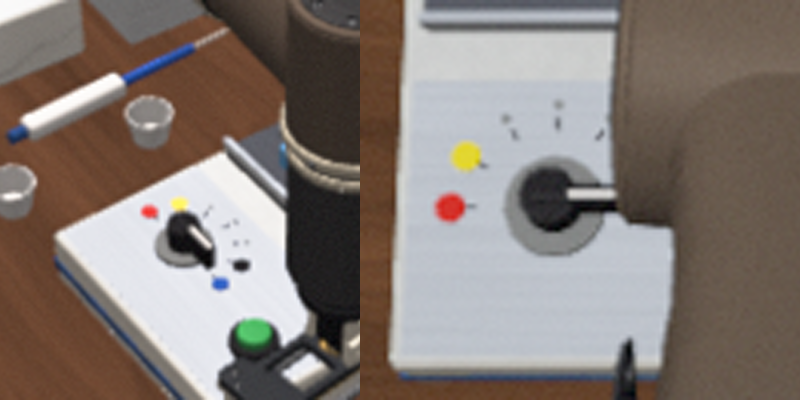

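The lever is still at blue and the button is back up (254,333). The robot touches nothing, so I'm handing the job in.

```bash
python3 -c "
from plant import *
print(close_job())"
```

```text
the job is handed in; nothing more can be done
None
```

The job is handed in at about 16 s: the selector lever was pushed to the blue mark and clicked in, then the green button was pressed fully down (18 N at its stop) and came back up, with nothing else touched as far as the pictures show.

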